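# Push the short offcut through the sprung one-way flap

## Task

The shorter of the two loose wooden blocks lying side by side is too short for the press. Lay it flat, end-on to the mouth of the offcut lane, and push it along the bench through the sprung one-way flap until it is wholly past and the flap has swung fully shut behind it; do not carry it over the flap. Leave the longer block where it lies.

Things in the scene. Friction and masses are not known exactly. Their poses are not given: they have to be found in the camera images.
- short_block: the part to feed: dark wooden finger-jointed block, 45 (x) x 122 (y, its length) x 26 mm high, 90 g, loose, flat on the bench left of the lane's mouth, beside the longer one (nearer to the robot or farther, by chance), length within 20 degrees of world y. Origin: middle of its underside. Grasp it across the 45 mm
- long_block: bystander: wooden finger-jointed block of nearly the same width but longer, 48 (x) x 160 (y) x 26 mm, loose, 100 mm or more from the short one. Origin: middle of its underside. Leave it alone
- lane: open-topped lane of dark steel rails 34 mm high, fixed; the bench is its floor. Origin: on the bench, mid-gate (shut flap); x = feed direction, z up. Before the gate: rails at y = -33 and +33 mm from x = -42, flared to 83 mm apart at x = -57 (mouth; free bench before it). Behind it: rails at y = -33 and +44, rubber end stop at x = 221. Nothing overhead: downward fingers may pass the gate
- flap (a joint): aluminium flap across the gate, 5 to 36 mm above the bench, upright hinge at x = 0, y = 40 mm of the lane, 64 mm long. 0 rad = shut; it swings only in the feed direction, to 1.45 rad (along the left rail, reaching x = 65 mm). A weak spring (0.5 to 2 N at its tip) shuts it once nothing is in its way: push the block's rear end past x = 70 mm, then lift the fingers out

How it is judged:
On the way, in this order (a step that is already met when the one before it is completed fails the run):
1. the short block, flat on the bench and lengthwise in the lane, is halfway through the gate and holds the flap open (x of short_block in the frame of lane between -0.035 and 0.035 m and y of short_block in the frame of lane between -0.035 and 0.035 m and z of short_block in the frame of lane below 0.012 m and angle between the y axis of short_block and the x axis of lane, either way round below 0.3 rad and value of joint flap above 0.4 rad), for 0.1 s.
2. still flat on the bench, it has slid nearly through, with the flap still held open (x of short_block in the frame of lane between 0.05 and 0.12 m and y of short_block in the frame of lane between -0.04 and 0.05 m and z of short_block in the frame of lane below 0.012 m and value of joint flap above 0.25 rad), for 0.1 s.
At the end, for the whole second after the job is handed in: the short block lies flat and at rest on the bench between the rails behind the gate (its centre 80 to 200 mm past the gate, between the rails), and the flap is shut behind it (within 0.12 rad) (x of short_block in the frame of lane between 0.08 and 0.2 m and y of short_block in the frame of lane between -0.04 and 0.05 m and z of short_block in the frame of lane below 0.012 m and angle between short_block's own z axis and vertical below 0.2 rad and linear speed of short_block below 0.02 m/s and value of joint flap below 0.12 rad); the robot touches nothing.
It fails at once if the longer block is moved by more than 30 mm (distance of long_block from where it was at the start of the episode above 0.03 m).
It also fails if it takes over 45 s, if anything falls off the work surface, if the arm or the gripper's body presses on something with over 40 N, if the wrist force passes 120 N, or if a joint passes its speed limit or range.

## Robot

A 6-joint arm with a two-finger parallel gripper is mounted at the origin on a cart in front of the work surface, level with it; the furniture and walls round the work are solid. World frame = base frame: x ahead of the robot, y to its left, z up, the work surface at z = 0. Lengths are in m, angles in rad, forces in N, time in s.
With the tool pointing down it reaches from about 0.275 to 0.725 m from the base axis. Payload 15.9 kg.
Tool frame: the origin (TCP) lies between the finger pads; the fingertips stand 22 mm ahead of it and the grasp point (between the pads) lies 3 mm ahead of it; z points along the fingers, y is the direction in which the jaws open and shut (so a half turn about z gives the same grasp; the last joint's range is limited). The gripper opens to 85 mm and grips with 20 to 120 N. Pads are 22 mm wide; open, the fingers measure 114 mm over their backs; the gripper's body (76 mm by 85 mm) begins 54 mm behind the grasp point. The pads swing forward as they close: fully open they stand 13 mm farther back than shut.
Start: joints at [-1.247, 0.213, -0.034, 1.323, 0, 1.571], TCP at [0.159, -0.474, 0.221] pointing down, gripper open.
Joint ranges: [-2.98, 2.98], [-0.74, 1.72], [-1.14, 1.35], [-2.1, 2.04], [-1.57, 1.44], [-3.14, 3.14]. Speed limits (rad/s): [1.89, 1.89, 2.39, 2.57, 3.14, 3.14].

## Interface

Orientations are given as a unit quaternion [w, x, y, z].
In Python, from workcell import status, viewer, env gives the robot as it stands.
- The arm moves only by the shell command python3 -m creep 'ROWS' [OPENING] [FORCE]. ROWS is a JSON object of lists of equal length, an entry for each row: "slide": the shift along the tool's x, y, z scaled (see below), a list of three; "turn": the turn, a rotation vector about the tool's x, y, z scaled (see below), a list of three. In form: {"slide": [[x, y, z], ...], "turn": [[ax, ay, az], ...]}. A call has 1 to 12 rows; each row is the pose to reach, as a shift and turn from the pose measured when the call began, along the tool's axes at that moment; what a row does not reach only later rows make up. The controller multiplies each number of a shift by 0.25 m and each number of a turn by 90 degrees. A row lasts 1/10 s, in which the tool goes at most 50 mm and 8.59 degrees, less where a joint would pass 70% of its speed; a pose out of reach is approached as far as the arm can. A call with a number of a shift or a turn outside -1 to 1 is refused whole. A call with a gripper value outside its range is refused whole. OPENING is the finger opening in mm, from 0 to 85.4, set as the call begins (- or left out, the last holds). The fingers move at their own pace and stop on an object; FORCE is the grip in N (left out, the last holds). Time passes only in rows, so rows that repeat a pose let the fingers close. It gives the time, the measured TCP pose, the force and the opening at its end, in the units of the state.
- status.state(): the state, without advancing time (a new reading comes with each control period).
- viewer.grab_frame(name): name is "scene" or "side" or "wrist"; returns a dict with "image" (400x640x3 uint8, red, green, blue), "vertical_fov" (degrees; the focal length in pixels is half the picture's height over the tangent of half this angle, whatever the lens; pixels are square), "cx", "cy" (the principal point, pixels), "view" (4x4, takes a point from world to camera coordinates). Camera axes: x right, y up, looking along -z (the intrinsics and any distortion apply to the point x, -y, -z); pixel columns grow to the right and rows downward; lengths in m; the calibration is good to about 2 mm. The wrist camera is an equidistant fisheye: a pixel r from the principal point sees the ray r / f radians off the axis. A picture is of the moment at which its call begins. There is no depth.
- env.hand_in(): hands the job in, once; it reports no verdict.
The state is a dict: "t": time; "joint_positions": joint angles; "dq": joint speeds; "tau": joint torques, N m; "tcp_pos": TCP position; "ee_rot": TCP orientation; "force": force on the tool from outside, world axes, zero at the start; "moment": the same for the moment, N m; "gripper_width": finger opening in m.
Only numpy, scipy, OpenCV 4.12 (cv2) and the standard library are available. Lean on these libraries where they do the work, as an engineer would, in place of code of your own. Each camera call takes 0.05 s, during which the arm holds its last target. There are 200 camera calls.

## Working session

There is one attempt and no reset: what is moved stays moved. The work goes in short steps, Python scripts to look and compute and a shell command to move; the robot and the scene stay as the last step left them, time stands still between calls to the robot, and variables do not carry over. Pictures are saved under pics/ and viewed, about 8 in all and at most 12, crops included, and the job is handed in when it is done.

```bash
ls; mkdir -p pics
cat > h.py <<'E'
import numpy as np, cv2, json
from workcell import status, viewer, env
def grab(n):
    d=viewer.grab_frame(n); np.savez(f'{n}.npz',**{k:np.array(v) for k,v in d.items()}); return d
def ray(d,u,v,fish=False):
    H=d['image'].shape[0]; f=H/2/np.tan(np.radians(float(d['vertical_fov']))/2)
    x=(u-float(d['cx']))/f; y=(v-float(d['cy']))/f
    if fish:
        r=np.hypot(x,y)+1e-12; c=np.array([x/r*np.sin(r),-y/r*np.sin(r),-np.cos(r)])
    else: c=np.array([x,-y,-1.])
    V=np.array(d['view']); R=V[:3,:3]; return -R.T@V[:3,3], R.T@c
def plane(d,u,v,z,fish=False):
    o,r=ray(d,u,v,fish); return o+r*(z-o[2])/r[2]
E
python3 - <<'E'
from h import *
print(status.state())
a=grab('scene');b=grab('side');w=grab('wrist')
for n,d in(('scene',a),('side',b),('wrist',w)):
    cv2.imwrite(f'pics/{n}0.png',d['image'][:,:,::-1]); print(n,d['vertical_fov'],d['cx'],d['cy'],ray(d,float(d['cx']),float(d['cy'])))
E
```

```text
pics
{'t': 0.0, 'joint_positions': array([-1.24702270e+00,  2.13359236e-01, -3.50636953e-02,  1.32351429e+00,
        1.11301467e-05,  1.57080502e+00]), 'dq': array([ 0.00096644,  0.00123565, -0.00046943, -0.00051433, -0.00134422,
        0.00097023]), 'tau': array([-9.29996386e-04, -6.86157918e+01,  4.87118626e+01,  1.74728542e-02,
        8.11858126e-05, -1.25576673e-05]), 'tcp_pos': array([ 0.15896129, -0.47367596,  0.22011281]), 'ee_rot': array([-5.63884289e-04,  9.86925463e-01,  1.61176316e-01, -8.64550413e-05]), 'force': array([ 0.29258204, -1.46177548,  0.83157537]), 'moment': array([ 0.02468647, -0.01679964, -0.0172465 ]), 'gripper_width': 0.08539875667724812}
scene 45.56370521042199 322.60256940120195 187.64455143344372 (array([0.0690823 , 0.68455442, 0.75830188]), array([ 0.46373096, -0.4833719 , -0.7424993 ]))
side 43.93889038203939 322.0932673136443 201.65527777271808 (array([0.15264787, 0.7972982 , 0.66156356]), array([ 0.41502468, -0.63454866, -0.65199887]))
wrist 65.70646984690485 325.0205113008137 200.54711653751 (array([ 0.22692159, -0.45168596,  0.37289688]), array([-0.26425407, -0.08863817, -0.96037131]))
```

View pics/scene0.png

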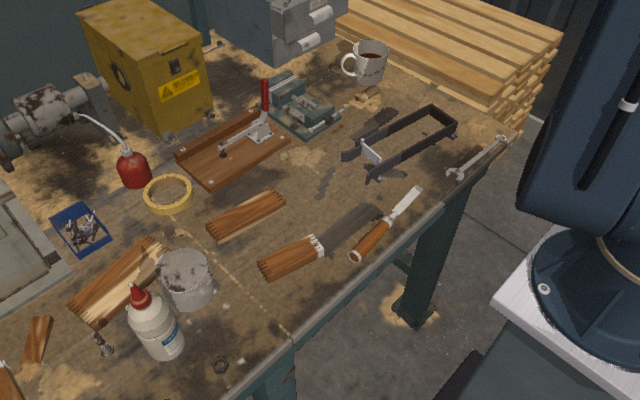

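View pics/side0.png

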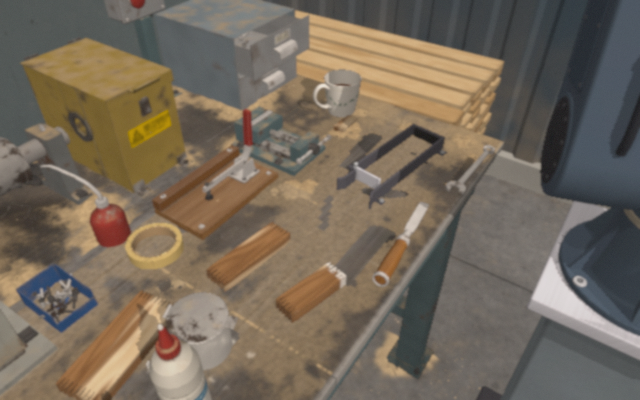

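Run:
```python
from h import *
im=cv2.imread('pics/scene0.png')
cv2.imwrite('pics/crop1.png',cv2.resize(im[90:300,190:470],None,fx=2.8,fy=2.8,interpolation=cv2.INTER_CUBIC))
d=np.load('scene.npz')
for n,u,v,z in [('A1',207,224,.026),('A2',275,190,.026),('A3',286,203,.026),('A4',218,241,.026),('B1',258,262,.026),('B2',315,236,.026),('B3',325,250,.026),('B4',268,280,.026),('shadow end',375,207,.0),('fl hinge',364,140,.036),('fl tip',381,160,.036),('end L',433,106,.034),('end R',456,124,.034),('mouthL',343,153,.034),('mouthR',370,177,.034)]:
    print(n,plane(d,u,v,z).round(3))
```

```text
A1 [0.616 0.434 0.026]
A2 [0.59  0.283 0.026]
A3 [0.549 0.29  0.026]
A4 [0.568 0.443 0.026]
B1 [0.48  0.42  0.026]
B2 [0.449 0.306 0.026]
B3 [0.414 0.315 0.026]
B4 [0.439 0.432 0.026]
shadow end [0.429 0.151 0.   ]
fl hinge [0.557 0.045 0.036]
fl tip [0.489 0.067 0.036]
end L [ 0.522 -0.17   0.034]
end R [ 0.445 -0.153  0.034]
mouthL [0.562 0.108 0.034]
mouthR [0.473 0.121 0.034]
```

View pics/crop1.png

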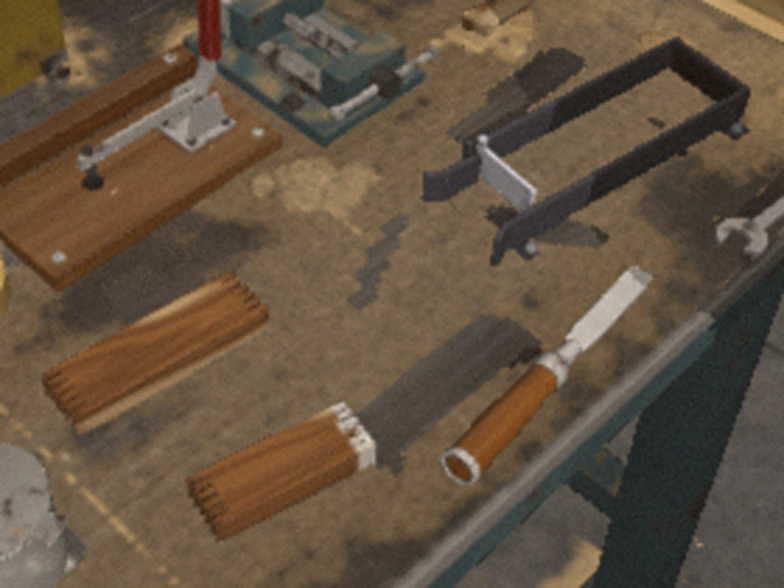

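```bash
python3 -m creep '{"slide":[[1,-0.8,0],[1,-0.8,0],[1,-0.8,0],[1,-0.8,0],[1,-0.8,0],[1,-0.8,0],[1,-0.8,0],[1,-0.8,0],[1,-0.8,0],[1,-0.8,0],[1,-0.8,0]],"turn":[[0,0,-1],[0,0,-1],[0,0,-1],[0,0,-1],[0,0,-1],[0,0,-1],[0,0,-1],[0,0,-1],[0,0,-1],[0,0,-1],[0,0,-1]]}' 85
python3 - <<'E'
from h import *
from scipy.spatial.transform import Rotation as R
s=status.state(); q=s['ee_rot'];print(s['joint_positions'].round(2)); print(R.from_quat(np.r_[q[1:],q[0]]).as_matrix().round(3))
E
```

```text
t: 1.25
tcp_pos: [0.3323, -0.2044, 0.2203]
ee_rot: [-0.001, 0.581, 0.814, 0.0]
force: [-0.7, -0.3, 0.0]
gripper_width: 0.085
[-0.55 -0.01 -0.29  1.3   0.    0.69]
[[-0.324  0.946 -0.001]
 [ 0.946  0.324  0.001]
 [ 0.001 -0.    -1.   ]]
```

```bash
python3 -m creep '{"slide":[[1,0.6,0],[1,0.6,0],[1,0.6,0],[1,0.6,0],[1,0.6,0],[1,0.6,0],[1,0.6,0],[1,0.6,0],[1,0.6,0]],"turn":[[0,0,-0.8],[0,0,-0.8],[0,0,-0.8],[0,0,-0.8],[0,0,-0.8],[0,0,-0.8],[0,0,-0.8],[0,0,-0.8],[0,0,-0.8]]}'
python3 -m creep '{"slide":[[-0.2,1,0],[-0.2,1,0],[-0.2,1,0],[-0.2,1,0],[-0.2,1,0],[-0.2,1,0],[-0.2,1,0],[-0.2,1,0],[-0.2,1,0],[-0.2,1,0]],"turn":[[0,0,-0.82],[0,0,-0.82],[0,0,-0.82],[0,0,-0.82],[0,0,-0.82],[0,0,-0.82],[0,0,-0.82],[0,0,-0.82],[0,0,-0.82],[0,0,-0.82]]}'
python3 - <<'E'
from h import *
d=grab('wrist'); cv2.imwrite('pics/wrist1.png',d['image'][:,:,::-1])
E
```

```text
t: 2.15
tcp_pos: [0.393, 0.0812, 0.2203]
ee_rot: [-0.001, -0.012, 1.0, 0.0]
force: [0.3, -0.5, 0.3]
gripper_width: 0.0849
t: 3.15
tcp_pos: [0.4371, 0.3322, 0.2202]
ee_rot: [-0.0, -0.61, 0.792, 0.001]
force: [-0.9, -0.4, -0.4]
gripper_width: 0.0849
```

View pics/wrist1.png

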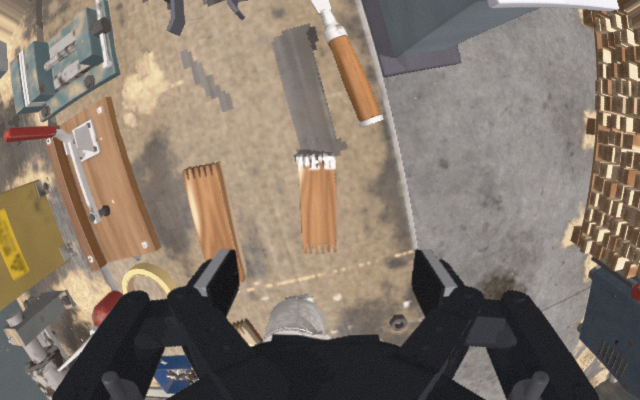

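Run:
```python
from h import *
d=np.load('wrist.npz')
P=lambda u,v,z:plane(d,u,v,z,True)
c=[P(*p,.026)[:2] for p in [(297,153),(338,153),(338,251),(301,251)]]
print(np.round(c,4))
f=(c[0]+c[1])/2; r=(c[2]+c[3])/2; print('c',(f+r)/2,'L',np.linalg.norm(f-r),'W',np.linalg.norm(c[0]-c[1]),np.linalg.norm(c[2]-c[3]),np.degrees(np.arctan2(*(f-r)[::-1])))
l=[P(*p,.026)[:2] for p in [(183,168),(218,163),(244,275)]]
print(np.round(l,4))
s=status.state();print(s['tcp_pos'],np.degrees(s['joint_positions'][0]-s['joint_positions'][5]))
```

```text
[[0.4616 0.2986]
 [0.4169 0.3105]
 [0.4463 0.4275]
 [0.4906 0.4159]]
c [0.45382859 0.36312522] L 0.12076773664282155 W 0.046210965651133994 0.04578049591197448 -103.971306727071
[[0.6022 0.2765]
 [0.5554 0.284 ]
 [0.574  0.4319]]
[0.43711811 0.3321936  0.22024794] 74.99929400315908
```

Run:
```python
from h import *
d=np.load('scene.npz')
for p in [((195,309),0),((214,290),0),((214,262),.06),((187,250),.06)]: print(p,plane(d,*p[0],p[1]).round(3))
d=np.load('wrist.npz')
for z in(0,.04,.06): print(plane(d,296,296,z,True).round(3))
```

```text
((195, 309), 0) [0.497 0.55  0.   ]
((214, 290), 0) [0.505 0.505 0.   ]
((214, 262), 0.06) [0.514 0.486 0.06 ]
((187, 250), 0.06) [0.568 0.505 0.06 ]
[0.524 0.495 0.   ]
[0.512 0.47  0.04 ]
[0.507 0.458 0.06 ]
```

```bash
python3 -m creep '{"slide":[[-0.14,-0.03,0.1],[-0.277,-0.03,0.2],[-0.277,-0.03,0.35],[-0.277,-0.03,0.4],[-0.277,-0.03,0.4]],"turn":[[0,0,-0.011],[0,0,-0.011],[0,0,-0.011],[0,0,-0.011],[0,0,-0.011]]}'
```

```text
t: 3.7
tcp_pos: [0.4611, 0.396, 0.1188]
ee_rot: [-0.002, -0.615, 0.789, 0.001]
force: [0.3, -0.6, 0.1]
gripper_width: 0.0853
```

```bash
python3 -m creep '{"slide":[[0,0,0.14],[0,0,0.27],[0,0,0.375],[0,0,0.375],[0,0,0.375]],"turn":[[0,0,0],[0,0,0],[0,0,0],[0,0,0],[0,0,0]]}'
python3 -m creep '{"slide":[[0,0,0],[0,0,0],[0,0,0],[0,0,0],[0,0,0],[0,0,0],[0,0,0],[0,0,0]],"turn":[[0,0,0],[0,0,0],[0,0,0],[0,0,0],[0,0,0],[0,0,0],[0,0,0],[0,0,0]]}' 30 30
```

```text
t: 4.2
tcp_pos: [0.4615, 0.3961, 0.0272]
ee_rot: [-0.001, -0.614, 0.789, 0.001]
force: [-0.5, -0.2, 0.1]
gripper_width: 0.0848
t: 5.0
tcp_pos: [0.4614, 0.3961, 0.0272]
ee_rot: [-0.001, -0.614, 0.789, 0.001]
force: [0.1, 0.1, -0.1]
gripper_width: 0.0298
```

Run:
```python
from h import *
d=grab('wrist'); b=grab('side'); cv2.imwrite('pics/w2.png',np.vstack([d['image'][:,80:560,::-1][:300],b['image'][170:370,150:390,::-1].repeat(2,1)[:400:1]]) if 0 else np.hstack([d['image'][:,150:500,::-1],cv2.resize(b['image'][170:370,200:425,::-1],(450,400))]))
```

```text
(no output)
```

View pics/w2.png

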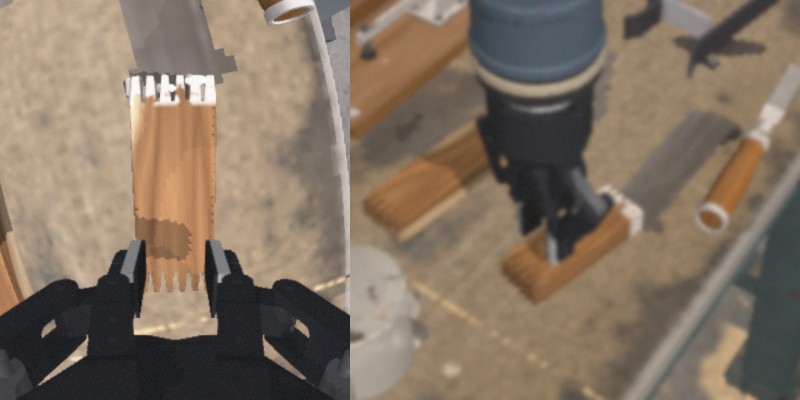

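Run:
```python
from h import *
d=np.load('side.npz'); w=np.load('wrist.npz'); s0=np.load('scene.npz')
V=d['view']
def proj(d,p,fish=False):
    c=d['view']@np.r_[p,1]; f=200/np.tan(np.radians(float(d['vertical_fov']))/2); x=np.array([c[0],-c[1],-c[2]])
    if fish:
        th=np.arctan2(np.hypot(x[0],x[1]),x[2]); r=np.hypot(x[0],x[1]); return f*th*x[:2]/r+[float(d['cx']),float(d['cy'])]
    return f*x[:2]/x[2]+[float(d['cx']),float(d['cy'])]
for z in (.005,.015,.026,.035):
    for x,y in((.4759,.392),(.447,.400)):
        p=proj(d,(x,y,z)); q=proj(w,(x,y,z),True); print(z,x,'cropside',((p-[200,170])*2+[350,0]).round(0),'cropwrist',(q-[150,0]).round(0))
for z in (0,.026): print(z,[(plane(w,u+150,v,z,True)).round(4)[:2] for u,v in((130,76),(216,76),(133,270),(213,270))])
print(status.state()['force'],status.state()['gripper_width'])
```

```text
0.005 0.4759 cropside [532. 257.] cropwrist [152. 232.]
0.005 0.447 cropside [555. 280.] cropwrist [201. 233.]
0.015 0.4759 cropside [532. 250.] cropwrist [150. 238.]
0.015 0.447 cropside [555. 272.] cropwrist [202. 239.]
0.026 0.4759 cropside [531. 241.] cropwrist [149. 246.]
0.026 0.447 cropside [554. 264.] cropwrist [204. 247.]
0.035 0.4759 cropside [531. 234.] cropwrist [148. 253.]
0.035 0.447 cropside [554. 257.] cropwrist [205. 255.]
0 [array([0.4644, 0.2992]), array([0.4166, 0.3113]), array([0.4963, 0.4172]), array([0.4449, 0.4301])]
0.026 [array([0.4617, 0.3032]), array([0.4208, 0.3136]), array([0.4889, 0.4042]), array([0.445 , 0.4153])]
[-0.60697489 -0.01275595  0.28616833] 0.02987589075206518
```

```bash
python3 -m creep '{"slide":[[0,0,0],[0,0,0],[0,0,0],[0,0,0],[0,0,0],[0,0,0]],"turn":[[0,0,0],[0,0,0],[0,0,0],[0,0,0],[0,0,0],[0,0,0]]}' 85
python3 -m creep '{"slide":[[0,0,0.02],[0,0,0.04],[0,0,0.04]],"turn":[[0,0,0],[0,0,0],[0,0,0]]}'
python3 - <<'E'
from h import *
d=grab('wrist'); b=grab('side'); cv2.imwrite('pics/w3.png',np.hstack([d['image'][:,150:500,::-1],cv2.resize(b['image'][170:370,200:425,::-1],(450,400))]))
E
```

```text
t: 5.7
tcp_pos: [0.4614, 0.3961, 0.0272]
ee_rot: [-0.001, -0.614, 0.789, 0.001]
force: [0.3, -0.4, -0.1]
gripper_width: 0.0846
t: 6.0
tcp_pos: [0.4609, 0.3957, 0.0162]
ee_rot: [-0.002, -0.614, 0.789, 0.001]
force: [-0.3, 0.8, -0.9]
gripper_width: 0.0849
```

View pics/w3.png

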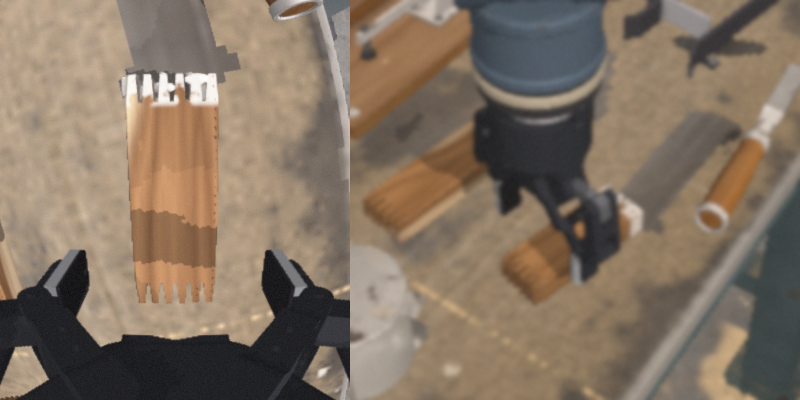

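Run:
```python
from h import *
d=np.load('side.npz'); w=np.load('wrist.npz')
def proj(d,p,fish=False):
    c=d['view']@np.r_[p,1]; f=200/np.tan(np.radians(float(d['vertical_fov']))/2); x=np.array([c[0],-c[1],-c[2]])
    if fish:
        th=np.arctan2(np.hypot(x[0],x[1]),x[2]); r=np.hypot(x[0],x[1]); return f*th*x[:2]/r+[float(d['cx']),float(d['cy'])]
    return f*x[:2]/x[2]+[float(d['cx']),float(d['cy'])]
for z in (.0,.01,.02,.03,.04):
  for e in (42,50):
    p=np.array([.461,.3957,z])+e/1000*np.array([-.966,.259,0]); q=proj(d,p); k=proj(w,p+.011*np.array([-.259,-.966,0]),True)
    print(z,e,((q-[200,170])*2+[350,0]).round(0),(k-[150,0]).round(0))
for z in(0,.013,.026): print(z,[(plane(w,u+150,v,z,True)).round(4)[:2] for u,v in((125,76),(218,76),(138,302),(214,302))])
```

```text
0.0 42 [577. 305.] [248. 220.]
0.0 50 [584. 311.] [261. 220.]
0.01 42 [577. 297.] [252. 226.]
0.01 50 [584. 304.] [265. 226.]
0.02 42 [577. 290.] [256. 232.]
0.02 50 [584. 296.] [270. 232.]
0.03 42 [577. 282.] [261. 240.]
0.03 50 [584. 288.] [276. 239.]
0.04 42 [577. 274.] [266. 248.]
0.04 50 [584. 280.] [282. 247.]
0 [array([0.4654, 0.2996]), array([0.4168, 0.312 ]), array([0.4968, 0.4352]), array([0.4484, 0.4476])]
0.013 [array([0.4638, 0.3017]), array([0.4189, 0.3132]), array([0.4928, 0.4269]), array([0.4482, 0.4383])]
0.026 [array([0.4622, 0.3038]), array([0.4211, 0.3143]), array([0.4888, 0.4186]), array([0.4479, 0.429 ])]
```

```bash
python3 -m creep '{"slide":[[0,0,0.02],[0,0,0.04],[0,0,0.05],[0,0,0.05]],"turn":[[0,0,0],[0,0,0],[0,0,0],[0,0,0]]}'
python3 -m creep '{"slide":[[0,0,0],[0,0,0],[0,0,0],[0,0,0],[0,0,0],[0,0,0],[0,0,0]],"turn":[[0,0,0],[0,0,0],[0,0,0],[0,0,0],[0,0,0],[0,0,0],[0,0,0]]}' 35 30
```

```text
t: 6.5
tcp_pos: [0.4609, 0.3957, 0.0038]
ee_rot: [-0.002, -0.614, 0.789, 0.001]
force: [-0.3, 0.4, -0.4]
gripper_width: 0.0852
t: 7.2
tcp_pos: [0.4611, 0.3958, 0.0041]
ee_rot: [-0.002, -0.614, 0.789, 0.001]
force: [-0.8, 0.1, 6.1]
gripper_width: 0.0424
```

```bash
python3 -m creep '{"slide":[[0,0,-0.01],[0,0,-0.03],[0,0,-0.12],[0,0,-0.12]],"turn":[[0,0,0],[0,0,0],[0,0,0],[0,0,0]]}' 35 40
python3 - <<'E'
from h import *
d=grab('wrist'); b=grab('side'); cv2.imwrite('pics/w4.png',np.hstack([d['image'][:,100:500,::-1],cv2.resize(b['image'][100:370,200:425,::-1],(333,400))]))
E
```

```text
t: 7.6
tcp_pos: [0.4623, 0.3969, 0.0366]
ee_rot: [-0.0, -0.614, 0.789, 0.001]
force: [1.0, 1.0, -1.1]
gripper_width: 0.0424
```

View pics/w4.png

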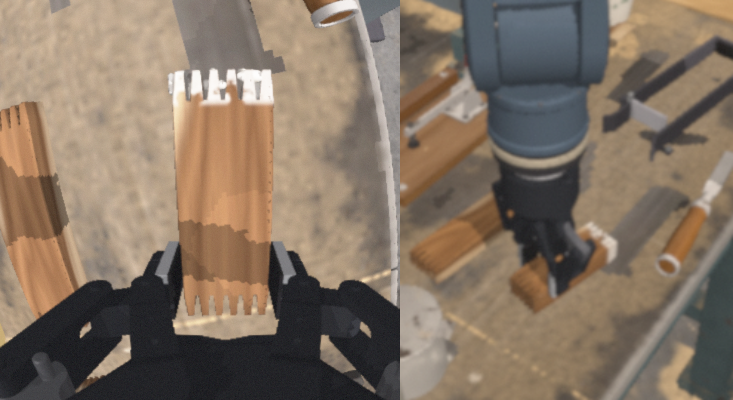

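```bash
python3 -m creep '{"slide":[[0.05,0,-0.15],[0.2,-0.05,-0.25],[0.35,-0.15,-0.25],[0.5,-0.3,-0.25],[0.6,-0.42,-0.25],[0.644,-0.485,-0.25],[0.644,-0.485,-0.25]],"turn":[[0,0,0],[0,0,-0.02],[0,0,-0.04],[0,0,-0.067],[0,0,-0.067],[0,0,-0.067],[0,0,-0.067]]}'
python3 - <<'E'
from h import *
d=grab('wrist'); cv2.imwrite('pics/w5.png',cv2.resize(d['image'][:330,80:560,::-1],None,fx=1.6,fy=1.6))
E
```

```text
t: 8.4
tcp_pos: [0.5408, 0.208, 0.0956]
ee_rot: [-0.002, -0.654, 0.757, 0.001]
force: [-0.5, 0.2, -1.6]
gripper_width: 0.0416
```

View pics/w5.png

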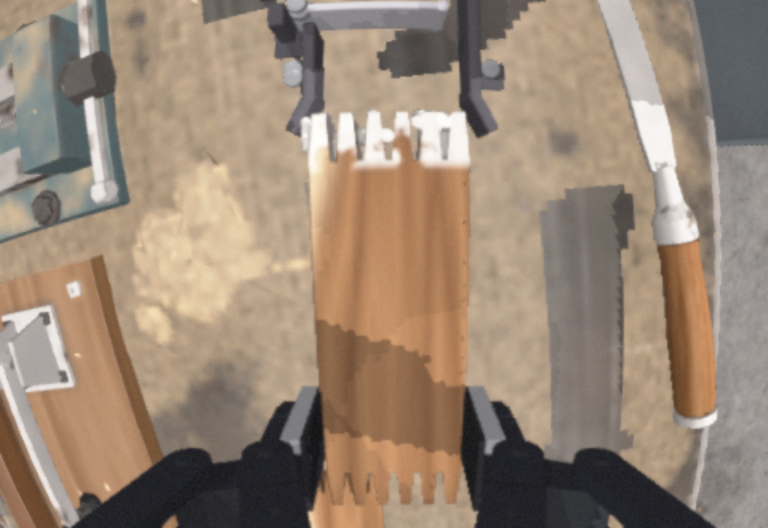

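Run:
```python
from h import *
w=np.load('wrist.npz')
P=lambda a,b,z:plane(w,80+a/1.6,b/1.6,z,True)[:2]
L=P(303,128,.034);Rr=P(482,130,.034);l=P(322,92,.034);r=P(461,98,.034);fl=P(300,10,.036);ft=P(447,10,.036);l2=P(324,32,.034);r2=P(461,30,.034)
for n,p in zip('L R l r l2 r2 fl ft'.split(),(L,Rr,l,r,l2,r2,fl,ft)): print(n,p.round(4))
print('mouth',np.linalg.norm(L-Rr),'rails',np.linalg.norm(l-r),np.linalg.norm(l2-r2),'flap',np.linalg.norm(fl-ft))
print('mid mouth',(L+Rr)/2,(l+r)/2,(l2+r2)/2)
ang=lambda v:np.degrees(np.arctan2(v[1],v[0]))
print('across',ang(L-Rr)-90,ang(l-r)-90,ang(fl-ft)-90,'along',ang(l2-l),ang(r2-r))
s=status.state();T=s['tcp_pos'];print(T,np.degrees(s['joint_positions'][0]-s['joint_positions'][5])-180)
for z in(.07,.09,.11):
    c=[P(*p,z) for p in((308,120),(468,120),(462,500),(328,500))]; f=(c[0]+c[1])/2;b=(c[2]+c[3])/2;m=(f+b)/2
    print(z,'block c',m.round(4),np.linalg.norm(f-b),np.linalg.norm(c[0]-c[1]),np.linalg.norm(c[2]-c[3]),ang(f-b))
```

```text
L [0.5654 0.1081]
R [0.4895 0.1201]
l [0.555  0.0938]
r [0.4966 0.1051]
l2 [0.5504 0.0665]
r2 [0.4918 0.074 ]
fl [0.5591 0.0544]
ft [0.4966 0.0645]
mouth 0.07680842521330883 rails 0.05945660721652327 0.05907381226437062 flap 0.06328668104396523
mid mouth [0.52747187 0.11411405] [0.52578132 0.09943891] [0.52105821 0.07020879]
across -98.94296726041308 -100.9044425743127 -99.20414126535857 along -99.5785250854155 -98.82618004091495
[0.53982051 0.20924058 0.09563927] -98.2716250552618
0.07 block c [0.5393 0.1926] 0.15704217964426032 0.05699185125239927 0.05937041445146242 -97.29578010447685
0.09 block c [0.5385 0.1865] 0.13944575840166987 0.05060597056541446 0.05271801810545124 -97.29578010447685
0.11 block c [0.5376 0.1803] 0.12184933715907932 0.04422008987842974 0.04606562175943995 -97.2957801044769
```

```bash
python3 -m creep '{"slide":[[0.1,0,0],[0.2,0,0.03],[0.2,0,0.15],[0.2,0,0.25],[0.2,0,0.32],[0.2,0,0.35],[0.2,0,0.35]],"turn":[[0,0,0.012],[0,0,0.012],[0,0,0.012],[0,0,0.012],[0,0,0.012],[0,0,0.012],[0,0,0.012]]}'
```

```text
t: 9.15
tcp_pos: [0.5311, 0.1601, 0.0073]
ee_rot: [-0.003, -0.647, 0.762, 0.001]
force: [-0.6, -0.4, -0.8]
gripper_width: 0.0417
```

```bash
python3 -m creep '{"slide":[[0,0,0.01],[0,0,0.01]],"turn":[[0,0,0],[0,0,0]]}'
python3 -m creep '{"slide":[[0,0,0],[0,0,0],[0,0,0],[0,0,0],[0,0,0],[0,0,-0.1],[0,0,-0.24],[-0.1,0,-0.28],[-0.28,0,-0.28],[-0.28,0,-0.28]],"turn":[[0,0,0],[0,0,0],[0,0,0],[0,0,0],[0,0,0],[0,0,0],[0,0,0],[0,0,0],[0,0,0],[0,0,0]]}' 65
python3 -m creep '{"slide":[[0,0,0],[0,0,0],[0,0,0],[0,0,0],[0,0,0],[0,0,0],[0,0,0],[0,0,0]],"turn":[[0,0,0],[0,0,0],[0,0,0],[0,0,0],[0,0,0],[0,0,0],[0,0,0],[0,0,0]]}' 0
python3 - <<'E'
from h import *
d=grab('wrist'); cv2.imwrite('pics/w6.png',cv2.resize(d['image'][:330,80:560,::-1],None,fx=1.6,fy=1.6))
grab('side')
E
```

```text
t: 9.35
tcp_pos: [0.5313, 0.1605, 0.0052]
ee_rot: [-0.003, -0.648, 0.762, 0.001]
force: [0.8, -0.0, -0.7]
gripper_width: 0.0418
t: 10.35
tcp_pos: [0.5438, 0.2336, 0.0755]
ee_rot: [-0.001, -0.649, 0.761, 0.001]
force: [-0.6, -0.9, -0.6]
gripper_width: 0.0651
t: 11.15
tcp_pos: [0.5438, 0.2336, 0.0755]
ee_rot: [-0.001, -0.649, 0.761, 0.001]
force: [0.6, -0.5, 0.6]
gripper_width: 0.0003
```

View pics/w6.png

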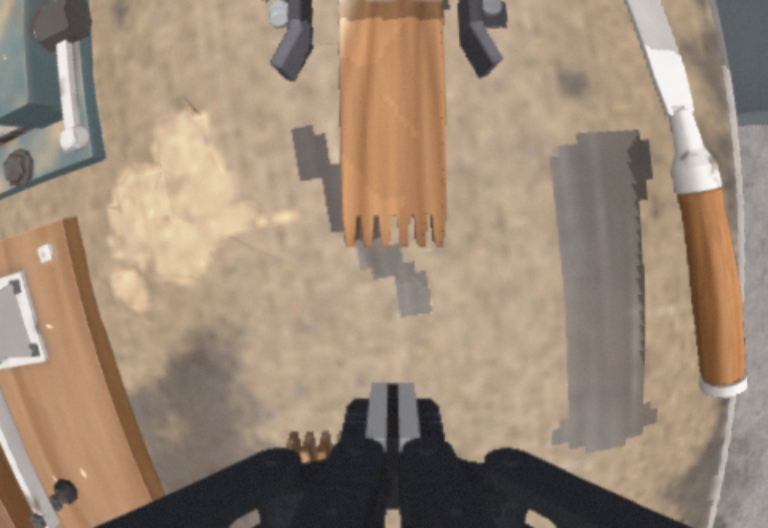

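```bash
python3 - <<'E'
from h import *
w=np.load('wrist.npz')
P=lambda a,b,z:plane(w,80+a/1.6,b/1.6,z,True)[:2]
a=P(345,246,.026);b=P(445,246,.026);m=(a+b)/2
T=status.state()['tcp_pos'][:2];o=np.array([.5186,.0577]);t=np.radians(-98.7);e=np.array([np.cos(t),np.sin(t)]);n=np.array([-e[1],e[0]])
for k,p in(('a',a),('b',b),('rear',m),('tcp',T),('L',P(288,78,.034)),('R',P(483,74,.034))): print(k,p.round(4),'lane',((p-o)@e).round(4),((p-o)@n).round(4))
f1=P(341,50,.026);f2=P(446,50,.026);v=(f1+f2)/2-m;print(np.degrees(np.arctan2(v[1],v[0])),np.linalg.norm(a-b))
q=status.state()['joint_positions'];print(np.degrees(q[0]-q[5])-180)
E
python3 -m creep '{"slide":[[0,0,0.08],[0,0,0.16],[0,0,0.21],[0,0,0.22],[0,0,0.22]],"turn":[[0,0,0],[0,0,0],[0,0,0],[0,0,0],[0,0,0]]}'
```

```text
a [0.5565 0.1864] lane -0.133 0.018
b [0.5159 0.1929] lane -0.1333 -0.0232
rear [0.5362 0.1897] lane -0.1331 -0.0026
tcp [0.5438 0.2336] lane -0.1777 -0.0017
L [0.5666 0.115 ] lane -0.0639 0.0388
R [0.4913 0.1256] lane -0.063 -0.0372
-98.65947183677213 0.041153219667076524
-99.1222281653449
t: 11.75
tcp_pos: [0.5435, 0.2336, 0.0205]
ee_rot: [-0.002, -0.649, 0.761, 0.001]
force: [-0.1, 0.0, 0.4]
gripper_width: 0.0002
```

```bash
python3 -m creep '{"slide":[[0,0,0.02],[0,0,0.034],[0,0,0.034]],"turn":[[0,0,0],[0,0,0],[0,0,0]]}'
python3 -m creep '{"slide":[[0.06,0,0],[0.11,0,0],[0.14,-0.001,0],[0.18,-0.001,0],[0.22,-0.001,0],[0.26,-0.002,0],[0.3,-0.002,0],[0.34,-0.002,0],[0.36,-0.002,0]],"turn":[[0,0,0],[0,0,0],[0,0,0],[0,0,0],[0,0,0],[0,0,0],[0,0,0],[0,0,0],[0,0,0]]}'
python3 - <<'E'
from h import *
b=grab('scene');w=grab('wrist')
cv2.imwrite('pics/s7.png',np.hstack([cv2.resize(b['image'][80:230,270:470,::-1],(533,400)),w['image'][:,190:450,::-1]]))
E
```

```text
t: 12.05
tcp_pos: [0.5434, 0.2336, 0.0119]
ee_rot: [-0.002, -0.649, 0.761, 0.001]
force: [-0.6, 0.3, -0.5]
gripper_width: 0.0001
t: 12.95
tcp_pos: [0.5295, 0.1437, 0.012]
ee_rot: [-0.002, -0.648, 0.761, 0.001]
force: [0.2, 2.3, 0.5]
gripper_width: 0.0001
```

View pics/s7.png

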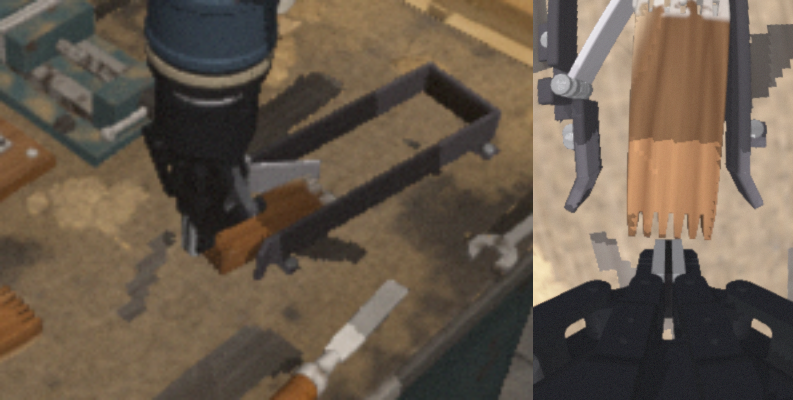

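```bash
python3 -m creep '{"slide":[[0.04,0,0],[0.08,0,0],[0.12,-0.001,0],[0.16,-0.001,0],[0.2,-0.001,0],[0.24,-0.002,0],[0.28,-0.002,0],[0.32,-0.002,0],[0.36,-0.002,0],[0.4,-0.003,0],[0.44,-0.003,0],[0.48,-0.003,0]],"turn":[[0,0,0],[0,0,0],[0,0,0],[0,0,0],[0,0,0],[0,0,0],[0,0,0],[0,0,0],[0,0,0],[0,0,0],[0,0,0],[0,0,0]]}'
python3 - <<'E'
from h import *
b=grab('scene');w=grab('wrist')
cv2.imwrite('pics/s8.png',np.hstack([cv2.resize(b['image'][80:230,300:500,::-1],(533,400)),w['image'][:,190:450,::-1]]))
E
```

```text
t: 14.25
tcp_pos: [0.5109, 0.0243, 0.0121]
ee_rot: [-0.002, -0.648, 0.761, 0.001]
force: [-1.4, 1.5, -0.2]
gripper_width: -0.0001
```

View pics/s8.png

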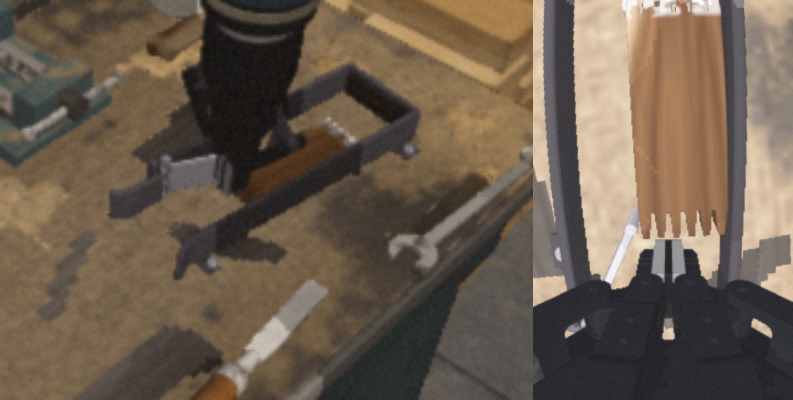

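Run:
```python
from h import *
d=np.load('scene.npz')
C=lambda a,b,z:plane(d,300+a*.375,80+b*.375,z)[:2]
t=np.radians(-98.7);e=np.array([np.cos(t),np.sin(t)]);o=np.array([.5186,.0577])
for n,p in (('front l',C(330,121,.026)),('front r',C(357,142,.026)),('stop l outer',C(349,65,.034)),('stop r outer',C(419,107,.034)),('stop r in',C(404,108,.034)),('mouth l',C(110,196,.034)),('mouth r',C(180,238,.034)),('hinge',C(166,160,.036))): print(n,p.round(4),'lane x',((p-o)@e).round(4))
w=np.load('wrist.npz')
p=plane(w,190+(680-533),236,.026,True)[:2];print('rear',((p-o)@e).round(4),'tcp',((status.state()['tcp_pos'][:2]-o)@e).round(4))
```

```text
front l [ 0.4992 -0.1034] lane x 0.1622
front r [ 0.4658 -0.0977] lane x 0.1616
stop l outer [ 0.5298 -0.1711] lane x 0.2244
stop r outer [ 0.4508 -0.1672] lane x 0.2326
stop r in [ 0.4593 -0.1564] lane x 0.2206
mouth l [0.564  0.1123] lane x -0.0608
mouth r [0.4919 0.1073] lane x -0.045
hinge [0.5597 0.0481] lane x 0.0032
rear 0.0481 tcp 0.0345
```

```bash
python3 -m creep '{"slide":[[0.04,0,0],[0.08,0,0],[0.12,-0.001,0],[0.152,-0.001,0],[0.156,-0.001,0],[0.156,-0.001,0],[0.15,-0.001,0]],"turn":[[0,0,0],[0,0,0],[0,0,0],[0,0,0],[0,0,0],[0,0,0],[0,0,0]]}'
python3 -m creep '{"slide":[[-0.008,0,-0.03],[-0.008,0,-0.12],[-0.008,0,-0.28],[-0.008,0,-0.45],[-0.008,0,-0.6],[-0.1,0,-0.7],[-0.2,0,-0.7],[-0.3,0,-0.7],[-0.4,0,-0.7],[-0.4,0,-0.7],[-0.4,0,-0.7],[-0.4,0,-0.7]],"turn":[[0,0,0],[0,0,0],[0,0,0],[0,0,0],[0,0,0],[0,0,0],[0,0,0],[0,0,0],[0,0,0],[0,0,0],[0,0,0],[0,0,0]]}'
python3 - <<'E'
from h import *
b=grab('scene');w=grab('wrist')
cv2.imwrite('pics/s9.png',np.hstack([cv2.resize(b['image'][80:230,300:500,::-1],(467,350)),w['image'][:350,160:490,::-1]]))
E
```

```text
t: 15.05
tcp_pos: [0.5051, -0.0131, 0.0122]
ee_rot: [-0.002, -0.648, 0.762, 0.001]
force: [0.3, -0.1, 0.4]
gripper_width: 0.0
t: 16.25
tcp_pos: [0.5219, 0.0854, 0.1872]
ee_rot: [-0.002, -0.648, 0.762, 0.001]
force: [0.2, -0.6, -1.0]
gripper_width: -0.0001
```

View pics/s9.png

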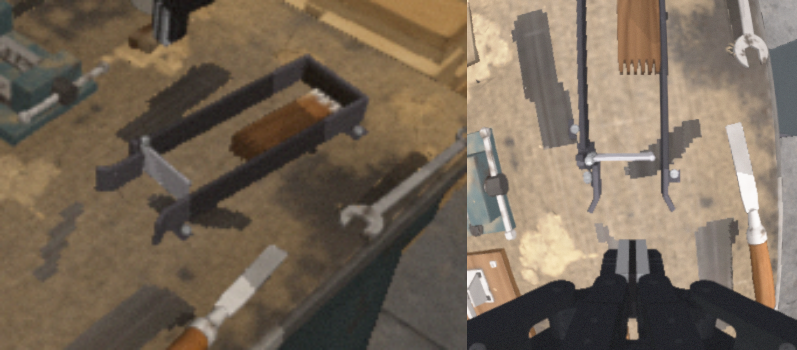

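Both views show the block flat behind the gate (rear end near crop pixel (638, 70) in the wrist view). The flap lies straight across the gate, from (590, 158) to (652, 157), so it is shut, and the gripper is clear. I'm handing in.

```bash
python3 -c "
from workcell import env; print(env.hand_in())"
```

```text
the job is handed in; nothing more can be done
None
```

The short block is through the flap and lying flat behind it, and I handed the job in at about 16 s of the 45 s allowed. I gripped the block near its rear end and set it down end-on in the mouth of the lane. Then I pushed it through with closed fingers at about 0.1 m/s and lifted them out.

**Last checks:**
- **Block:** it lies against the right rail. After 38 mm more pushing, its centre works out to about 140–145 mm past the gate (from the last measurement of its front end).
- **Flap:** the last picture shows it straight across the gate, so shut as far as the pictures show.
- **Gripper:** it stands clear above the bench and touches nothing.
- **Longer block:** I never touched it, but I did not measure its position again at the end.

**What failed or disagreed:**
- **First grasp:** the fingers closed above the block. Measured in the side view, the tips stood roughly 20 mm higher than the TCP reading and the given finger length implied. I went lower by small steps, watching the force, and the second grasp held.
- **Grip reading:** the opening read 42 mm on the 45 mm block.
- **Lane position:** separate measurements along the lane differed by about 6 mm, which was within the room I had left.

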